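# Check in the crimp die sets

### The arm

A 6-joint arm with a two-finger parallel gripper is mounted at the origin on the work surface. World frame = base frame: x ahead of the robot, y to its left, z up, the work surface at z = 0. Lengths are in m, angles in degrees, forces in N, time in s.
With the tool pointing down it reaches from about 0.3 to 0.75 m from the base axis. Payload 8.5 kg.
Tool frame: the origin (TCP) lies at the very end of the fingers, on their centre line; the grasp point (between the pads) lies env.pinch_z behind it (env.pinch_z is the distance from the TCP to the grasp point, in m); z points along the fingers, y is the line along which they close (so a half turn about z gives the same grasp; the last joint's range is limited). The gripper opens to 85 mm and grips with 20 to 120 N. Pads are 22 mm wide; open, the fingers measure 114 mm over their backs; the gripper's body (76 mm by 85 mm) begins 54 mm behind the grasp point. The pads swing forward as they close: fully open they stand 13 mm farther back than shut.
Start: joints at [-88.425, 21.807, 74.336, -0, 83.858, -12.336], TCP at [0.132, -0.534, 0.231] pointing down, gripper open.
Joint ranges: [-178.18, 178.18], [-50.72, 133.34], [12.68, 142.11], [-81.47, 261.47], [9.98, 163.14], [-165.26, 165.26]. Speed limits (degrees/s): [136.94, 136.94, 180, 180, 180, 180].

### API

Orientations are given as a 3x3 rotation matrix whose columns are the frame's x, y, z axes.
In Python, from rig import telemetry, get_image, env gives the robot as it stands. The module is installed in compiled form; this text tells all that it offers.
- The arm moves only by the tool apply_moves, never from a script. Its argument "series" is a list of rows, each a list of 7 numbers: the shift along the tool's x, y, z in mm, then the turn, a rotation vector about the tool's x, y, z in degrees, then the opening, from 0 (shut) to 1 (fully open). A call has 1 to 12 rows; each row shifts and turns the commanded pose from where the row before left it, along the tool's axes as they then stand; what a row does not reach is not made up. A row lasts 1/8 s, in which the tool goes at most 62.5 mm and 10.7 degrees, less where a joint would pass 70% of its speed; a pose out of reach is approached as far as the arm can. A call with a gripper value outside its range is refused whole. The fingers move at their own pace and stop on an object; "grip_force" is the grip in N (left out, the last holds). Time passes only in rows, so rows that do not move let the fingers close. It gives the time, the measured TCP pose, the force, the opening and the grip force at its end, in the units of the state.
- telemetry.observe(): the state, without advancing time (a new reading comes with each control period).
- get_image(name): name is "scene" or "side" or "wrist"; returns a dict with "frame" (384x512x3 uint8, red, green, blue), "z_map" (384x512 float32, m along the optical axis (not along the pixel's ray), 0 where there is no reading), "vertical_fov" (degrees; the focal length in pixels is half the picture's height over the tangent of half this angle, whatever the lens; pixels are square), "cx", "cy" (the principal point, pixels), "eye" and "attitude" of the camera in the world; the wrist camera has in their place "mount" (4x4, takes a point from camera to tool coordinates, whose origin is the TCP and whose axes are the flange's). Camera axes: x right, y up, looking along -z (the intrinsics and any distortion apply to the point x, -y, -z); pixel columns grow to the right and rows downward; lengths in m; the calibration is good to about 2 mm. A picture is of the moment at which its call begins: read the wrist's pose just before it.
- env.close_job(): hands the job in; it is judged then, once.
The state is a dict: "time_s": time; "q": joint angles; "qvel": joint speeds; "joint_efforts": joint torques, N m; "position": TCP position; "tool_rot": TCP orientation; "ft_force": force on the tool from outside, world axes, zero at the start; "wrist_torque": the same for the moment, N m; "grip_width": finger opening in m; "gripper_force": force on a finger pad.
Only numpy, scipy, OpenCV 4.12 (cv2) and the standard library are available. Lean on these libraries where they do the work, as an engineer would, in place of code of your own. Each camera call takes 0.05 s, during which the arm holds its last target. There are 200 camera calls.

### The job

Check the three crimp die sets in for the job sheet: with the fingers, press each one gently down by its flat top until its seat is home and stays down, first the medium die set, then the small one, then the large one. Do not lift the die sets or push them out of their nests, and leave everything else on the bench where it stands.

Things in the scene. Friction and masses are not known exactly. Their poses are not given: they have to be found in the camera images.
- top_small (a point): centre of the flat top of the small crimp die set, the smallest of the three: a steel cone-shaped ring of eight jaw segments, 44 mm across at the base, 32 mm across at the top, 45 mm tall, its bore closed by a black plug 24 mm across that forms the flat top (the spot to press). Loose, about 0.25 kg; it stands in the shallow black cup of its nest, its base 48 mm above the table, so the top starts 93 mm above the table and ends 83 mm above it when the seat is home. z is up
- nest_small: grey steel check-in nest of the small die set: fixed square block 96 x 96 mm, 30 mm high, origin at the centre of its underside on the table, the die set and its cup stand on its vertical axis
- seat_small (a joint): how far the black cup under the small die set is pushed down, m: 0 = up (start), 0.010 = home on its stop. It slides straight down under about 3 to 6 N of extra push on the die set and stays where it is left (stiff, no spring back)
- top_medium (a point): centre of the flat top of the medium crimp die set, the middle-sized of the three: a steel cone-shaped ring of eight jaw segments, 58 mm across at the base, 40 mm across at the top, 60 mm tall, its bore closed by a black plug 32 mm across that forms the flat top (the spot to press). Loose, about 0.4 kg; it stands in the shallow black cup of its nest, its base 48 mm above the table, so the top starts 108 mm above the table and ends 98 mm above it when the seat is home. z is up
- nest_medium: grey steel check-in nest of the medium die set: fixed square block 96 x 96 mm, 30 mm high, origin at the centre of its underside on the table, the die set and its cup stand on its vertical axis
- seat_medium (a joint): how far the black cup under the medium die set is pushed down, m: 0 = up (start), 0.010 = home on its stop. It slides straight down under about 3 to 6 N of extra push on the die set and stays where it is left (stiff, no spring back)
- top_large (a point): centre of the flat top of the large crimp die set, the largest of the three: a steel cone-shaped ring of eight jaw segments, 72 mm across at the base, 50 mm across at the top, 78 mm tall, its bore closed by a black plug 42 mm across that forms the flat top (the spot to press). Loose, about 0.6 kg; it stands in the shallow black cup of its nest, its base 48 mm above the table, so the top starts 126 mm above the table and ends 116 mm above it when the seat is home. z is up
- nest_large: grey steel check-in nest of the large die set: fixed square block 96 x 96 mm, 30 mm high, origin at the centre of its underside on the table, the die set and its cup stand on its vertical axis
- seat_large (a joint): how far the black cup under the large die set is pushed down, m: 0 = up (start), 0.010 = home on its stop. It slides straight down under about 3 to 6 N of extra push on the die set and stays where it is left (stiff, no spring back)
- coupling_tall: steel and brass hose coupling standing upright between the nests, 36 mm nut, 70 mm tall; loose, a bystander; origin at the centre of its underside
- coupling_short: steel and brass hose coupling standing upright beyond the nests, 36 mm nut, 52 mm tall; loose, a bystander; origin at the centre of its underside
- carton_small: closed yellow carton between the nests, 46 x 36 mm, 50 mm tall; loose, a bystander; origin at the centre of its underside
- carton_large: closed yellow carton beyond the nests, 70 x 95 mm, 65 mm tall; loose, a bystander; origin at the centre of its underside
- spacer_ring: black rubber spacer ring lying flat between the nests, 54 mm outside, 34 mm hole, 14 mm thick; loose, a bystander; origin at the centre of its underside
- spare_collar: dark steel collar lying flat to the left of the nests, 72 mm outside, 52 mm hole, 28 mm tall; loose, a bystander; origin at the centre of its underside
- spanner: steel spanner lying flat beyond the nests, 160 mm long along its x axis; loose, a bystander; origin at about the middle of its length, on its underside
- grease_tin: tin standing upright to the right of the nests, 68 mm across, 75 mm tall; loose, a bystander; origin at the centre of its underside

How it is judged (in metres and radians):
On the way, in this order (a step that is already met when the one before it is completed fails the run):
1. the medium die set is pressed down by the fingers, the small and large still up (value of joint seat_medium above 0.007 m and contact force between the fingers and die_medium above 0.3 N and value of joint each of seat_small, seat_large below 0.004 m), for 0.04 s.
2. then the small one is pressed down, the large still up (value of joint each of seat_small, seat_medium above 0.007 m and contact force between the fingers and die_small above 0.3 N and value of joint seat_large below 0.004 m), for 0.04 s.
3. then the large one is pressed down (value of joint each of seat_large, seat_medium, seat_small above 0.007 m and contact force between the fingers and die_large above 0.3 N), for 0.04 s.
At the end, for the whole second after the job is handed in: All three seats are at least 7 mm down of their 10 mm travel; each die set still stands upright (within 0.1 rad) in its nest, within 8 mm of its axis; every bystander is within 15 mm of where it started (value of joint each of seat_small, seat_medium, seat_large above 0.007 m and horizontal distance between top_small and nest_small below 0.008 m and angle between each of top_small, top_medium, top_large's own z axis and vertical below 0.1 rad and z of top_small in the frame of nest_small below 0.088 m and horizontal distance between top_medium and nest_medium below 0.008 m and z of top_medium in the frame of nest_medium below 0.103 m and horizontal distance between top_large and nest_large below 0.008 m and z of top_large in the frame of nest_large below 0.121 m and distance of each of coupling_tall, coupling_short, carton_small, carton_large, spacer_ring, spare_collar, spanner, grease_tin from where it was at the start of the episode below 0.015 m); the robot touches nothing.
It fails at once if a die set is lifted (over 6 mm), tipped (over 0.3 rad) or pushed out of its nest (over 15 mm) (z of top_small in the frame of nest_small above 0.099 m or (value of joint seat_small above 0.007 m and z of top_small in the frame of nest_small above 0.092 m) or horizontal distance between top_small and nest_small above 0.015 m or angle between any of top_small, top_medium, top_large's own z axis and vertical above 0.3 rad or z of top_medium in the frame of nest_medium above 0.114 m or (value of joint seat_medium above 0.007 m and z of top_medium in the frame of nest_medium above 0.107 m) or horizontal distance between top_medium and nest_medium above 0.015 m or z of top_large in the frame of nest_large above 0.132 m or (value of joint seat_large above 0.007 m and z of top_large in the frame of nest_large above 0.125 m) or horizontal distance between top_large and nest_large above 0.015 m).
It fails at once if a die set is pressed roughly (over 40 N) (contact force between any of the arm, the fingers and die_small above 40 N or contact force between any of the arm, the fingers and die_medium above 40 N or contact force between any of the arm, the fingers and die_large above 40 N).
It fails at once if a die set is pushed down before the one that comes before it is home ((value of joint seat_small above 0.004 m and value of joint seat_medium below 0.006 m) or (value of joint seat_large above 0.004 m and value of joint seat_small below 0.006 m)).
It fails at once if a bystander is moved by more than 15 mm (distance of any of coupling_tall, coupling_short, carton_small, carton_large, spacer_ring, spare_collar, spanner, grease_tin from where it was at the start of the episode above 0.015 m).
It also fails if it takes over 48 s, if anything falls off the work surface, if the arm or the gripper's body presses on something with over 40 N, if the wrist force passes 120 N, or if a joint passes its speed limit or range.

## Working session

There is one attempt and no reset: what is moved stays moved. The work goes in short steps, Python scripts to look and compute and a tool call to move; the robot and the scene stay as the last step left them, time stands still between calls to the robot, and variables do not carry over. Pictures are saved under pics/ and viewed, at most 10 in all, crops included, and the job is handed in when it is done.

Besides the shell and the picture viewer there is one more tool, called after ">>>" by a JSON object that holds its "method" and its "body", one argument or row to a line. apply_moves: Moves the arm, as the interface text tells. Its arguments: {"type":"object","properties":{"series":{"type":"array"},"grip_force":{"type":"number"}},"required":["series"]}

```bash
mkdir -p pics
cat > h.py <<'E'
import numpy as np, cv2
from rig import telemetry, get_image, env
def cloud(im, T=None):
    z=im["z_map"]; h,w=z.shape; f=h/2/np.tan(np.radians(im["vertical_fov"])/2)
    v,u=np.mgrid[:h,:w]
    P=np.stack([(u-im["cx"])/f*z,-(v-im["cy"])/f*z,-z],-1)
    if T is None: return P@np.array(im["attitude"]).T+np.array(im["eye"])
    P=P@np.array(im["mount"])[:3,:3].T+np.array(im["mount"])[:3,3]
    return P@np.array(T["tool_rot"]).T+np.array(T["position"])
E
python3 - <<'E'
from h import *
s=telemetry.observe(); print({k:np.round(v,3).tolist() for k,v in s.items()}, env.pinch_z)
for n in("scene","side"):
    im=get_image(n); cv2.imwrite(f"pics/{n}0.png",cv2.resize(im["frame"][...,::-1],(800,600)))
    print(n,{k:np.round(v,3).tolist() for k,v in im.items() if k not in("frame","z_map")},(im["z_map"]>0).mean())
    np.savez(f"{n}0.npz",P=cloud(im),f=im["frame"],z=im["z_map"])
E
```

```text
{'time_s': 0.0, 'q': [-88.425, 21.84, 74.387, 0.0, 83.858, -12.337], 'qvel': [-0.052, 0.073, 0.043, 0.105, -0.034, 0.019], 'joint_efforts': [0.0, -44.846, -23.127, -0.0, 0.005, 0.0], 'position': [0.132, -0.534, 0.231], 'tool_rot': [[0.971, 0.24, -0.0], [0.24, -0.971, 0.001], [0.0, -0.001, -1.0]], 'ft_force': [-0.327, 0.222, 0.019], 'wrist_torque': [-0.048, 0.002, -0.017], 'gripper_force': 0.0, 'grip_width': 0.085} 0.0187
scene {'vertical_fov': 43.818, 'cx': 263.613, 'cy': 180.961, 'eye': [1.554, 0.311, 0.807], 'attitude': [[-0.321, -0.538, 0.779], [0.947, -0.188, 0.26], [0.007, 0.822, 0.57]]} 0.995361328125
side {'vertical_fov': 56.904, 'cx': 258.5, 'cy': 188.423, 'eye': [0.122, 0.505, 0.75], 'attitude': [[-0.709, 0.477, -0.52], [-0.705, -0.461, 0.539], [0.017, 0.748, 0.663]]} 0.9961649576822916
```

View pics/scene0.png

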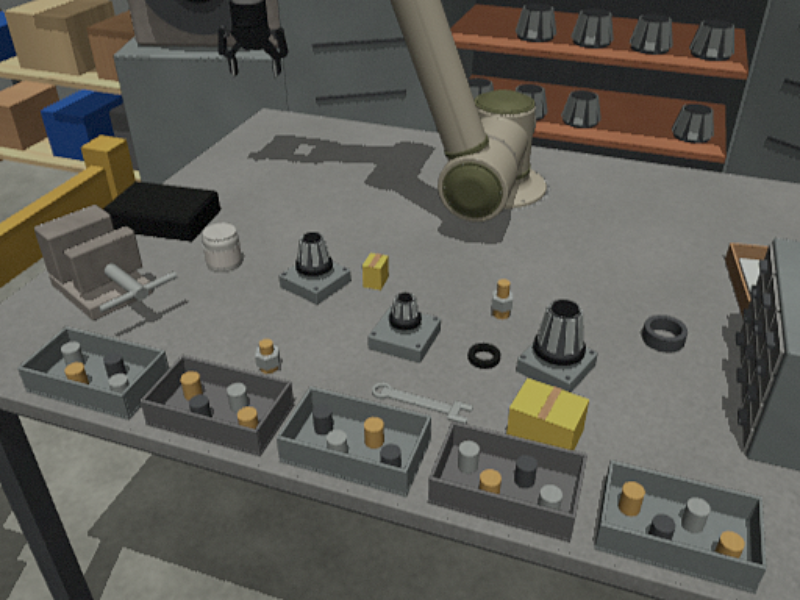

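View pics/side0.png

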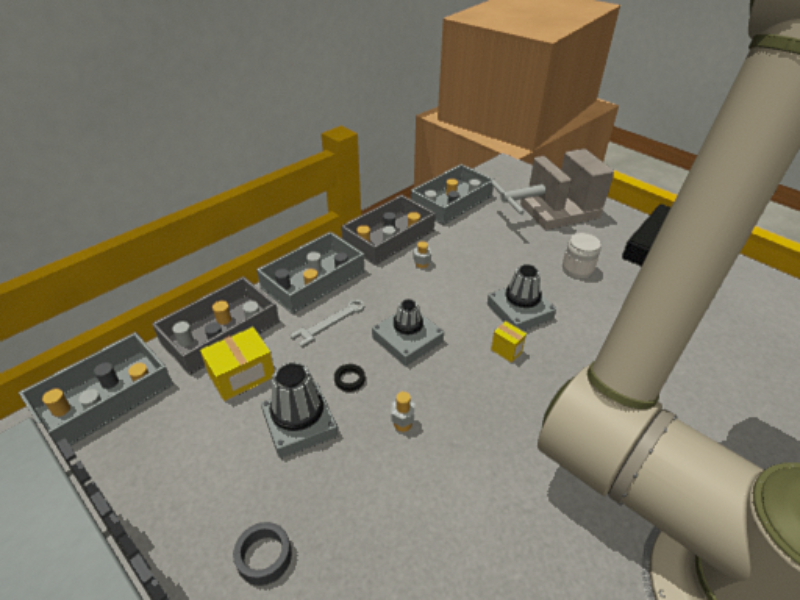

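The scene picture (800x600) shows the medium die top at (312,238), the small one at (404,298) and the large one at (565,307). In the side picture they are at (527,271), (408,305) and (291,375). Next I'll compute the top centres from depth.

Run:
```python
from h import *
T={"m":(.108,.040),"s":(.093,.032),"l":(.126,.050)}
px={"scene":{"m":(312,238),"s":(404,298),"l":(565,307)},"side":{"m":(527,271),"s":(408,305),"l":(291,375)}}
for n in px:
    P=np.load(n+"0.npz")["P"]
    for k,(u,v) in px[n].items():
        c=P[int(v*.64)-1:int(v*.64)+2,int(u*.64)-1:int(u*.64)+2].reshape(-1,3); c=np.median(c,0)
        zt,d=T[k]
        near=(np.hypot(P[...,0]-c[0],P[...,1]-c[1])<.04)
        m=near&(abs(P[...,2]-zt)<.004); q=P[m][:,:2]
        nb=np.hypot(P[...,0]-c[0],P[...,1]-c[1])<.09
        b=P[nb&(abs(P[...,2]-.030)<.004)][:,:2].astype(np.float32)
        r=cv2.minAreaRect(b)
        (e,R)=cv2.minEnclosingCircle(q.astype(np.float32))
        print(n,k,c.round(3),len(q),"mean",q.mean(0).round(4),"circ",np.round(e,4),round(R*2,4),"nest",np.round(r[0],4),np.round(r[1],3),round(r[2],1))
```

```text
scene m [ 0.524 -0.226  0.107] 69 mean [ 0.5175 -0.2274] circ [ 0.5161 -0.2277] 0.0433 nest [ 0.5157 -0.2289] [0.098 0.098] 72.3
scene s [ 0.62  -0.016  0.092] 59 mean [ 0.6185 -0.0154] circ [ 0.6195 -0.0175] 0.0325 nest [ 0.6173 -0.0154] [0.098 0.101] 86.6
scene l [0.604 0.241 0.125] 171 mean [0.607  0.2415] circ [0.6058 0.2402] 0.0515 nest [0.6071 0.241 ] [0.096 0.096] 70.7
side m [ 0.514 -0.227  0.109] 91 mean [ 0.5126 -0.2288] circ [ 0.5138 -0.2311] 0.044 nest [ 0.5135 -0.2298] [0.098 0.098] 71.8
side s [ 0.613 -0.015  0.094] 67 mean [ 0.6131 -0.0158] circ [ 0.6146 -0.0179] 0.0352 nest [ 0.6137 -0.0169] [0.096 0.098] 85.9
side l [0.6   0.241 0.127] 263 mean [0.6019 0.2421] circ [0.6027 0.2413] 0.0534 nest [0.6019 0.2403] [0.096 0.097] 70.6
```

Both cameras agree to within about 4 mm and the heights match. I'll move over the medium die with the fingers shut and check its position with the wrist camera.

>>> {"method": "apply_moves", "body": {
  "series": [
    [40,-18.5,0,0,0,0,0],
    [40,-18.5,0,0,0,0,0],
    [40,-18.5,0,0,0,0,0],
    [40,-18.5,0,0,0,0,0],
    [40,-18.5,0,0,0,0,0],
    [40,-18.5,0,0,0,0,0],
    [40,-18.5,0,0,0,0,0],
    [40,-18.5,0,0,0,0,0],
    [40,-18.5,0,0,0,0,0],
    [40,-18.5,0,0,0,0,0],
    [45,-19,0,0,0,0,0],
    [0,0,0,0,0,0,0]
  ],
  "grip_force": 40
}}

```text
time_s: 1.6
position: [0.5167, -0.2268, 0.2306]
tool_rot: [[0.97, 0.244, -0.001], [0.244, -0.97, 0.001], [-0.0, -0.001, -1.0]]
ft_force: [-0.2, -0.6, 0.0]
grip_width: 0.0002
gripper_force: 0.0
```

```bash
cat > w.py <<'E'
from h import *
import sys
def look(name,zt,d):
    s=telemetry.observe(); im=get_image("wrist"); P=cloud(im,s)
    cv2.imwrite(f"pics/{name}.png",im["frame"][...,::-1])
    R=np.array(s["tool_rot"]);p=np.array(s["position"])
    c=p[:2]
    near=(np.hypot(P[...,0]-c[0],P[...,1]-c[1])<.06)
    m=near&(abs(P[...,2]-zt)<.005); q=P[m]
    print("t",s["time_s"],"pos",p.round(4),"F",np.round(s["ft_force"],2),"w",s["grip_width"],"q",np.round(s["q"],1))
    print("n",len(q))
    if len(q)>5:
        e,r=cv2.minEnclosingCircle(q[:,:2].astype(np.float32)); print("mean",q.mean(0).round(4),"circ",np.round(e,4),2*r)
    b=P[(np.hypot(P[...,0]-c[0],P[...,1]-c[1])<.09)&(abs(P[...,2]-.03)<.005)][:,:2]
    if len(b)>20: r=cv2.minAreaRect(b.astype(np.float32)); print("nest",np.round(r[0],4),np.round(r[1],3))
look(sys.argv[1],float(sys.argv[2]),0)
E
python3 w.py wm .108
```

```text
t 1.6 pos [ 0.5167 -0.2268  0.2306] F [-0.21 -0.55  0.03] w 0.00020543306009739525 q [-35.7  23.3  72.    0.   84.7  40.1]
n 1274
mean [ 0.5154 -0.2301  0.1069] circ [ 0.5146 -0.2307] 0.04220665618777275
nest [ 0.5145 -0.2143] [0.127 0.106]
```

>>> {"method": "apply_moves", "body": {
  "series": [
    [-2.7,2.4,25,0,0,0,0],
    [0,0,30,0,0,0,0],
    [0,0,30,0,0,0,0],
    [0,0,20,0,0,0,0],
    [0,0,9,0,0,0,0],
    [0,0,0,0,0,0,0],
    [0,0,1.5,0,0,0,0],
    [0,0,1.5,0,0,0,0],
    [0,0,1.5,0,0,0,0],
    [0,0,1.5,0,0,0,0],
    [0,0,1.5,0,0,0,0],
    [0,0,1.5,0,0,0,0]
  ]
}}

```text
time_s: 3.15
position: [0.5131, -0.2318, 0.1082]
tool_rot: [[0.971, 0.24, -0.0], [0.24, -0.971, 0.0], [-0.0, -0.0, -1.0]]
ft_force: [-0.6, 0.1, -0.1]
grip_width: -0.0002
gripper_force: 0.0
```

>>> {"method": "apply_moves", "body": {
  "series": [
    [2.3,-1.3,-1,0,0,0,0],
    [0,0,1,0,0,0,0],
    [0,0,1,0,0,0,0],
    [0,0,1,0,0,0,0],
    [0,0,1,0,0,0,0],
    [0,0,1,0,0,0,0]
  ]
}}

```text
time_s: 3.9
position: [0.5152, -0.23, 0.1044]
tool_rot: [[0.971, 0.24, 0.001], [0.24, -0.971, -0.0], [0.0, 0.0, -1.0]]
ft_force: [0.5, 1.5, 4.9]
grip_width: 0.0001
gripper_force: 2.2
```

In contact at 4.9 N and the seat is sliding. Continuing down.

>>> {"method": "apply_moves", "body": {
  "series": [
    [0,0,1,0,0,0,0],
    [0,0,1,0,0,0,0],
    [0,0,1,0,0,0,0],
    [0,0,1,0,0,0,0],
    [0,0,1,0,0,0,0]
  ]
}}

```text
time_s: 4.53
position: [0.5151, -0.23, 0.0993]
tool_rot: [[0.971, 0.24, 0.0], [0.24, -0.971, -0.0], [0.0, 0.0, -1.0]]
ft_force: [0.7, 1.5, 5.3]
grip_width: 0.0005
gripper_force: 2.5
```

>>> {"method": "apply_moves", "body": {
  "series": [
    [0,0,0.7,0,0,0,0],
    [0,0,0.7,0,0,0,0],
    [0,0,0,0,0,0,0]
  ]
}}

```text
time_s: 4.9
position: [0.5151, -0.23, 0.098]
tool_rot: [[0.971, 0.24, 0.0], [0.24, -0.971, -0.0], [0.0, 0.0, -1.0]]
ft_force: [0.8, 1.0, 6.8]
grip_width: 0.0002
gripper_force: 2.9
```

>>> {"method": "apply_moves", "body": {
  "series": [
    [0,0,0.4,0,0,0,0],
    [0,0,0,0,0,0,0]
  ]
}}

```text
time_s: 5.15
position: [0.5152, -0.2301, 0.098]
tool_rot: [[0.971, 0.24, 0.001], [0.24, -0.971, -0.0], [0.0, 0.001, -1.0]]
ft_force: [-0.1, 2.7, 8.8]
grip_width: -0.0001
gripper_force: 4.4
```

The medium seat is on its stop: the force rises with no further travel. Lifting and moving over the small die.

>>> {"method": "apply_moves", "body": {
  "series": [
    [0,0,-5,0,0,0,0],
    [0,0,-20,0,0,0,0],
    [0,0,-40,0,0,0,0],
    [0,0,-40,0,0,0,0],
    [0,0,0,0,0,0,0],
    [24.8,-30.6,0,0,0,0,0],
    [24.8,-30.6,0,0,0,0,0],
    [24.8,-30.6,0,0,0,0,0],
    [24.8,-30.6,0,0,0,0,0],
    [24.8,-30.6,0,0,0,0,0],
    [24.8,-30.6,0,0,0,0,0],
    [0,0,0,0,0,0,0]
  ]
}}

```text
time_s: 6.65
position: [0.6153, -0.0139, 0.2008]
tool_rot: [[0.97, 0.243, -0.003], [0.243, -0.97, 0.001], [-0.003, -0.001, -1.0]]
ft_force: [0.4, -1.1, -0.3]
grip_width: 0.0
gripper_force: 0.0
```

>>> {"method": "apply_moves", "body": {
  "series": [
    [0,0,0,0,0,0,0],
    [0,0,0,0,0,0,0]
  ]
}}

```text
time_s: 6.9
position: [0.6149, -0.017, 0.2022]
tool_rot: [[0.971, 0.239, -0.001], [0.239, -0.971, -0.0], [-0.001, -0.0, -1.0]]
ft_force: [0.3, -0.0, -0.2]
grip_width: 0.0
gripper_force: 0.0
```

```bash
python3 w.py ws .093
```

```text
t 6.9 pos [ 0.6149 -0.017   0.2022] F [ 0.27 -0.03 -0.21] w 4.82605230746437e-05 q [-12.6  29.6  66.1  -0.   84.3  63.6]
n 850
mean [ 0.6165 -0.0159  0.0917] circ [ 0.6163 -0.0164] 0.034807223826646805
nest [ 0.6154 -0.0164] [0.096 0.096]
```

View pics/ws.png

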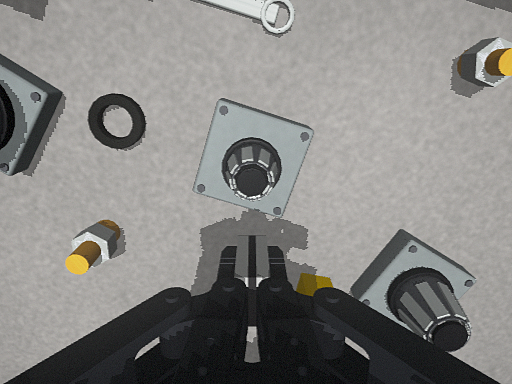

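The wrist view shows the small top at (251,180), with the shut fingers at (252,240) above it. The medium die is upright in its nest at lower right, around (430,310). Pressing the small die.

>>> {"method": "apply_moves", "body": {
  "series": [
    [1,-0.5,25,0,0,0,0],
    [0,0,30,0,0,0,0],
    [0,0,30,0,0,0,0],
    [0,0,15,0,0,0,0],
    [0,0,4,0,0,0,0],
    [0,0,0,0,0,0,0],
    [0,0,0,0,0,0,0]
  ]
}}

```text
time_s: 7.82
position: [0.6166, -0.0154, 0.0996]
tool_rot: [[0.971, 0.24, 0.002], [0.24, -0.971, -0.0], [0.002, 0.001, -1.0]]
ft_force: [0.2, -0.1, -0.5]
grip_width: 0.0002
gripper_force: 0.0
```

>>> {"method": "apply_moves", "body": {
  "series": [
    [-1,0.6,1,0,0,0,0],
    [0,0,1,0,0,0,0],
    [0,0,1,0,0,0,0],
    [0,0,1,0,0,0,0],
    [0,0,1,0,0,0,0],
    [0,0,1,0,0,0,0],
    [0,0,1,0,0,0,0],
    [0,0,1,0,0,0,0],
    [0,0,1,0,0,0,0],
    [0,0,0,0,0,0,0]
  ]
}}

```text
time_s: 9.07
position: [0.6154, -0.0161, 0.0895]
tool_rot: [[0.971, 0.24, 0.0], [0.24, -0.971, -0.0], [0.0, 0.0, -1.0]]
ft_force: [-0.5, 0.5, 3.0]
grip_width: -0.0004
gripper_force: 1.3
```

>>> {"method": "apply_moves", "body": {
  "series": [
    [0,0,1,0,0,0,0],
    [0,0,1,0,0,0,0],
    [0,0,1,0,0,0,0],
    [0,0,1,0,0,0,0],
    [0,0,1,0,0,0,0],
    [0,0,0.7,0,0,0,0],
    [0,0,0.7,0,0,0,0],
    [0,0,0.4,0,0,0,0],
    [0,0,0,0,0,0,0]
  ]
}}

```text
time_s: 10.2
position: [0.6154, -0.0161, 0.0831]
tool_rot: [[0.971, 0.24, 0.0], [0.24, -0.971, -0.0], [0.0, 0.0, -1.0]]
ft_force: [-0.4, 0.3, 7.4]
grip_width: 0.0001
gripper_force: 3.2
```

The small seat is home at z 83.1 mm with the force up to 7.4 N. On to the large die.

>>> {"method": "apply_moves", "body": {
  "series": [
    [0,0,-5,0,0,0,0],
    [0,0,-20,0,0,0,0],
    [0,0,-50,0,0,0,0],
    [0,0,-50,0,0,0,0],
    [0,0,-15,0,0,0,0],
    [8.5,-42,0,0,0,0,0],
    [8.5,-42,0,0,0,0,0],
    [8.5,-42,0,0,0,0,0],
    [8.5,-42,0,0,0,0,0],
    [8.5,-42,0,0,0,0,0],
    [8.5,-42,0,0,0,0,0],
    [0,0,0,0,0,0,0]
  ]
}}

```text
time_s: 11.7
position: [0.6033, 0.2433, 0.2212]
tool_rot: [[0.97, 0.244, -0.003], [0.244, -0.97, -0.0], [-0.002, -0.0, -1.0]]
ft_force: [0.6, 0.3, -1.2]
grip_width: -0.0001
gripper_force: 0.0
```

>>> {"method": "apply_moves", "body": {
  "series": [
    [0,0,0,0,0,0,0],
    [0,0,0,0,0,0,0]
  ]
}}

```text
time_s: 11.95
position: [0.6044, 0.2396, 0.2224]
tool_rot: [[0.971, 0.239, -0.001], [0.239, -0.971, -0.0], [-0.001, 0.0, -1.0]]
ft_force: [0.3, -0.1, -0.4]
grip_width: 0.0002
gripper_force: 0.0
```

```bash
python3 w.py wl .126
```

```text
t 11.95 pos [0.6044 0.2396 0.2224] F [ 0.31 -0.12 -0.35] w 0.000176401044021945 q [11.2 32.5 57.5 -0.  90.  87.4]
n 2552
mean [0.6058 0.2412 0.125 ] circ [0.6057 0.2419] 0.053501904010772705
nest [0.6045 0.2408] [0.096 0.096]
```

View pics/wl.png

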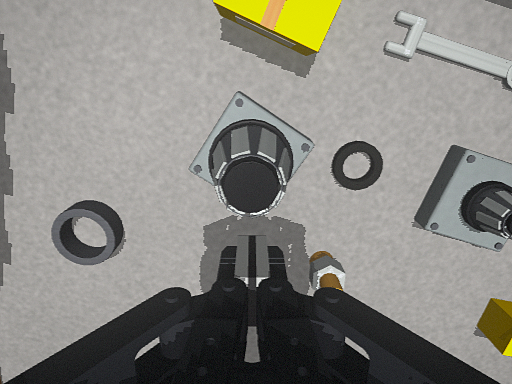

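The large top is at (250,185), with the fingers behind it at (252,240). The bystanders are undisturbed. Pressing the large die.

>>> {"method": "apply_moves", "body": {
  "series": [
    [0.9,-1.2,25,0,0,0,0],
    [0,0,30,0,0,0,0],
    [0,0,22,0,0,0,0],
    [0,0,11,0,0,0,0],
    [0,0,1,0,0,0,0],
    [0,0,0,0,0,0,0],
    [0,0,0,0,0,0,0]
  ]
}}

```text
time_s: 12.88
position: [0.6052, 0.2422, 0.1346]
tool_rot: [[0.971, 0.24, 0.002], [0.24, -0.971, 0.0], [0.002, 0.0, -1.0]]
ft_force: [-1.1, -0.1, -0.4]
grip_width: 0.0003
gripper_force: 0.0
```

>>> {"method": "apply_moves", "body": {
  "series": [
    [0,1,1,0,0,0,0],
    [0,0,1,0,0,0,0],
    [0,0,1,0,0,0,0],
    [0,0,1,0,0,0,0],
    [0,0,1,0,0,0,0],
    [0,0,1,0,0,0,0],
    [0,0,1,0,0,0,0],
    [0,0,1,0,0,0,0],
    [0,0,1,0,0,0,0],
    [0,0,1,0,0,0,0],
    [0,0,1,0,0,0,0],
    [0,0,0,0,0,0,0]
  ]
}}

```text
time_s: 14.38
position: [0.6051, 0.2412, 0.1227]
tool_rot: [[0.971, 0.24, 0.0], [0.24, -0.971, 0.0], [0.0, -0.0, -1.0]]
ft_force: [-1.3, -0.9, 2.7]
grip_width: 0.0002
gripper_force: 1.8
```

>>> {"method": "apply_moves", "body": {
  "series": [
    [0,0,1,0,0,0,0],
    [0,0,1,0,0,0,0],
    [0,0,1,0,0,0,0],
    [0,0,1,0,0,0,0],
    [0,0,1,0,0,0,0],
    [0,0,0.7,0,0,0,0],
    [0,0,0.7,0,0,0,0],
    [0,0,0.5,0,0,0,0],
    [0,0,0,0,0,0,0]
  ]
}}

```text
time_s: 15.5
position: [0.6052, 0.2412, 0.1161]
tool_rot: [[0.971, 0.24, 0.0], [0.24, -0.971, 0.0], [0.0, 0.0, -1.0]]
ft_force: [-0.8, 0.0, 6.7]
grip_width: 0.0
gripper_force: 3.1
```

>>> {"method": "apply_moves", "body": {
  "series": [
    [0,0,0.5,0,0,0,0],
    [0,0,0,0,0,0,0],
    [0,0,-5,0,0,0,0],
    [0,0,-20,0,0,0,0],
    [0,0,-40,0,0,0,0],
    [0,0,-35,0,0,0,0],
    [0,0,0,0,0,0,0],
    [0,0,0,0,0,0,0]
  ]
}}

```text
time_s: 16.5
position: [0.6046, 0.241, 0.214]
tool_rot: [[0.971, 0.24, -0.002], [0.24, -0.971, -0.0], [-0.002, -0.0, -1.0]]
ft_force: [-0.2, -0.6, 0.4]
grip_width: 0.0004
gripper_force: 0.0
```

Run:
```python
from h import *
print(telemetry.observe()["position"])
T={"m":(.098,.5150,-.2297),"s":(.083,.6155,-.0162),"l":(.116,.605,.241)}
for n in("scene","side"):
    im=get_image(n); P=cloud(im); cv2.imwrite(f"pics/{n}1.png",cv2.resize(im["frame"][...,::-1],(800,600)))
    for k,(z,x,y) in T.items():
        q=P[(np.hypot(P[...,0]-x,P[...,1]-y)<.012)&(P[...,2]<.14)]; print(n,k,len(q),np.round(np.median(q[:,2]),4) if len(q) else None,"want",z)
```

```text
[0.60461728 0.24104076 0.21397314]
scene m 54 0.0951 want 0.098
scene s 70 0.0799 want 0.083
scene l 46 0.1157 want 0.116
side m 0 None want 0.098
side s 15 0.0836 want 0.083
side l 66 0.1167 want 0.116
```

View pics/scene1.png

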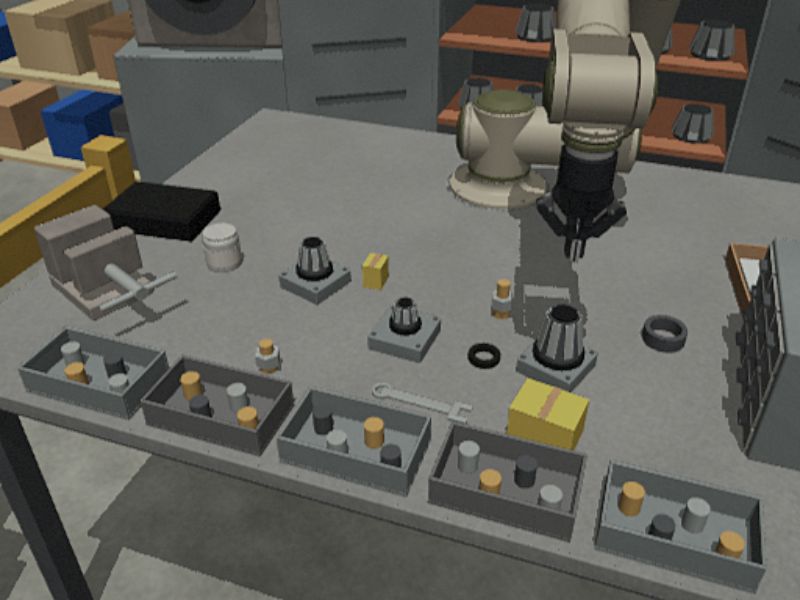

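All three die sets are upright and down, with tops at (313,243), (404,302) and (566,313). The bystanders are in place and the arm is clear.

```bash
python3 -c "
from rig import env
print(env.close_job())"
```

```text
the job is handed in; nothing more can be done
None
```

I pressed the die sets home in order (medium, small, large) with under 10 N measured after each push, left the bystanders where they stood, and handed the job in at about 17 s; no verdict came back.

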